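# Close up the torch consumables before cutting starts

## Robot

A 6-joint arm with a two-finger parallel gripper is mounted at the origin on the work surface. World frame = base frame: x ahead of the robot, y to its left, z up, the work surface at z = 0. Lengths are in mm, angles in rad, forces in N, time in s.
With the tool pointing down it reaches from about 400 to 925 mm from the base axis. Payload 12.5 kg.
Tool frame: the origin (TCP) lies at the very end of the fingers, on their centre line; the grasp point (between the pads) lies 19 mm behind it (env.grasp_offset is the distance from the TCP to the grasp point, in mm); z points along the fingers, y is the direction in which the jaws open and shut (so a half turn about z gives the same grasp; the last joint's range is limited). The gripper opens to 95 mm and grips with 3 to 60 N. Pads are 20 mm wide; open, the fingers measure 119 mm over their backs; the gripper's body (75 mm by 180 mm) begins 59 mm behind the grasp point.
Start: joints at [-1.411, 0.491, 1.559, -0, 1.092, -0.106], TCP at [164.198, -603.064, 214.661] pointing down, gripper open.
Joint ranges: [-3.1, 3.1], [-0.84, 2.19], [0.05, 2.79], [-1.13, 4.28], [0.06, 2.93], [-2.69, 2.69]. Speed limits (rad/s): [2.22, 2.22, 2.79, 3.14, 3.14, 3.14].

## Interface

Orientations are given as [roll, pitch, yaw] about the fixed x, y, z axes, in that order (R = Rz(yaw) Ry(pitch) Rx(roll)).
In Python, from cell import env gives the robot as it stands. The module is installed in compiled form; this text tells all that it offers.
- The arm moves only by the shell command python3 -m pendant 'ROWS'. ROWS is JSON, one flat list of numbers, 5 for each row, row after row: the shift along the tool's x, y, z as a fraction of full scale, then the turn about the tool's z as a fraction of full scale, then the gripper's target within -1 to 1 (shut at 1, half-way at 0, fully open at -1). In form: [x, y, z, turn, grip, x, y, z, turn, grip, ...]. A call has 1 to 10 rows; each row shifts and turns the commanded pose from where the row before left it, along the tool's axes as they then stand; what a row does not reach is not made up. Full scale, the value 1, is 0.4 m for a shift and 180 degrees for a turn. A row lasts 1/8 s, in which the tool goes at most 62.5 mm and 10.7 degrees, less where a joint would pass 70% of its speed; a pose out of reach is approached as far as the arm can. A call with a number of a shift or a turn outside -1 to 1 is refused whole. A call with a gripper value outside its range is refused whole. The fingers move at their own pace and stop on an object; the grip force is fixed at half the most. Time passes only in rows, so rows that do not move let the fingers close. It gives the time, the measured TCP pose, the force and the opening at its end, in the units of the state.
- env.state(): the state, without advancing time (a new reading comes with each control period).
- env.read_camera(name): name is "side" or "top" or "wrist"; returns the picture (400x640x3 uint8, red, green, blue); there is no depth.
- env.camera_model(name): a dict with "fx", "fy", "cx", "cy" (pixels), "view" (4x4, takes a point from world to camera coordinates); the wrist camera has in their place "tool_from_camera" (4x4, takes a point from camera to tool coordinates, whose origin is the TCP and whose axes are the flange's). Camera axes: x right, y down, z forward; pixel columns grow to the right and rows downward; lengths in mm; the calibration is good to about 2 mm. A picture is of the moment at which its call begins: read the wrist's pose just before it. camera_model takes no time and is no camera call.
- env.job_done(): hands the job in, once; it reports no verdict.
Trained networks look in the newest picture that a camera, given by its name, has taken for a name from the list of things; names that differ only in an ending like _2 or _b are one class to them, and where a whole thing is asked for, a point or a joint stands for the part that bears it (a point fixed in the world has none). Each returns a list of dicts, best first, with "confidence" (0 to 1); they miss things now and then, are a little off and sometimes report something else, mostly with a low value. They report only what shows in the picture. A call takes as long as a camera call.
- env.masks_of(thing, camera): "region" (400x640 bool, what is visible of it).
- env.landmark_of(thing, camera): "xyz" ([x, y, z] in mm, in world coordinates, good to about 4 mm: a listed point, or the origin of a listed thing).
The state is a dict: "t": time; "joints": joint angles; "qvel": joint speeds; "tau": joint torques, N m; "eef_pos": TCP position; "tcp_rot": TCP orientation; "ft_force": force on the tool from outside, world axes, zero at the start; "moment": the same for the moment, N m; "opening": opening from 0.0 (shut) to 1.0 (fully open).
Only numpy, scipy, OpenCV 4.12 (cv2) and the standard library are available. Lean on these libraries where they do the work, as an engineer would, in place of code of your own. Each camera call takes 0.05 s, during which the arm holds its last target.

## Task

Cutting is about to start, so keep the sparks out of the consumables: using just the fingertips or the outside of the fingers, push the red chest's drawer fully shut and push the black case's yellow lid over until it lies flat shut. Push from outside only: do not grip the drawer front or the lid, or reach round to their inner sides. Leave the grey chest's drawer as far open as it is, and pick up or disturb nothing else on the bench.

Things in the scene. Friction and masses are not known exactly. Their poses are not given: they have to be found in the camera images.
- red_drawer (a joint): how far the red chest's drawer is pulled out, m: 0 is fully shut, 0.09 fully out. It slides stiffly (about 1.5 N of friction, light damping) and stays where it is left; when shut it meets a firm stop. A black rubber strip lines the inner side of its front; the fingers must not touch that inner side.
- red_front (a point): centre of the outer face of the red chest's drawer front, 35 mm above the bench; it moves with the drawer. The front is a red plate 146 mm wide, 60 mm tall (5 to 65 mm above the bench), 10 mm thick, with a black finger slot drawn on it. Its +x axis is level and points into the chest, the direction that shuts the drawer; y is along the front, z up. A shut drawer's front stands level with the front of the chest.
- red_chest: red steel drawer chest fixed to the bench, 140 mm deep, 150 mm wide, 70 mm tall; origin at the centre of its underside, its drawer opens to its own -x, z up. With the drawer shut the outer face of the front is at x = -70 mm here.
- grey_front (a point): centre of the outer face of the drawer front of the grey chest, 35 mm above the bench; same shape, size and axes as the red one, in bare aluminium. This drawer stands part open and is to stay just as it is.
- grey_chest: grey drawer chest fixed to the bench, same sizes and frame as the red chest.
- case_lid (a joint): opening angle of the case's yellow lid, rad: 0 is shut flat on the rim, 1.57 upright. The hinge has friction (0.15 N m) and the lid stays at any angle; pushing it down shut takes only a few newtons. A black rubber liner covers the inner side of the lid; the fingers must not touch it.
- lid_hinge (a point): middle of the lid's hinge line, on the top of the case's far wall, 50 mm above the bench. Fixed to the case: x points from the front of the case to the hinge side, y along the hinge, z up. Shut, the lid reaches from here 130 mm to -x; opening swings its free edge up and over towards +x.
- lid_edge (a point): middle of the lid's free edge, on its outer (upper when shut) face; moves with the lid. The lid is a plate 130 mm from hinge to free edge, 150 mm wide along the hinge; its outer face lies 9 mm off the plane through the hinge line.
- parts_case: black open case fixed to the bench, 130 mm (x) by 150 mm (y), 50 mm tall, with small brass and copper parts in it; origin at the centre of its underside, hinge on its +x side.
- nozzle_mid (a point): copper torch nozzle, 20 mm diameter, 22 mm tall, standing on the back of the red chest's top; this point is at its middle. Loose; leave alone.
- paste_mid (a point): small white jar with a blue cap, 40 mm diameter, 50 mm tall, standing on the grey chest's top; this point is at its middle. Loose; leave alone.
- can_a_mid (a point): blue spray can, 60 mm diameter, 170 mm tall, standing on the bench at the left; this point is at its middle. Loose; leave alone.
- can_b_mid (a point): green spray can, 60 mm diameter, 170 mm tall, standing on the bench at the right; this point is at its middle. Loose; leave alone.
- hammer_mid (a point): hammer with a wooden handle, 260 mm long, lying at the left; this point is at its middle. Loose; leave alone.
- brush_mid (a point): flat brush with a wooden handle, 200 mm long, lying at the right; this point is at its middle. Loose; leave alone.
- clamp_mid (a point): steel screw clamp, about 100 x 200 mm, 14 mm thick, lying on the bench beyond the chests; this point is at its middle. Loose; leave alone.

How it is judged:
By the outcome, as a careful person would: the job done as asked, in the order asked, and still so for the second after the job is handed in, with the robot touching nothing.
It also fails if it takes over 51 s, if anything falls off the work surface, if the arm or the gripper's body presses on something with over 40 N, if the wrist force passes 120 N, or if a joint passes its speed limit or range.

## Working session

There is one attempt and no reset: what is moved stays moved. The work goes in short steps, Python scripts to look and compute and a shell command to move; the robot and the scene stay as the last step left them, time stands still between calls to the robot, and variables do not carry over. Pictures are saved under pics/ and viewed, and the job is handed in when it is done.

```bash
mkdir -p pics; ls; python3 - <<'E'
from cell import env
import cv2
s=env.state(); print({k:(v if not hasattr(v,'__len__') else [round(float(x),3) for x in v]) for k,v in s.items()})
for c in ['top','side']:
    im=env.read_camera(c); cv2.imwrite(f'pics/{c}0.png',im[:,:,::-1])
for n in ['red_front','red_chest','grey_front','grey_chest','lid_hinge','lid_edge','parts_case','nozzle_mid','paste_mid','can_a_mid','can_b_mid','hammer_mid','brush_mid','clamp_mid']:
    for c in ['top','side']:
        r=env.landmark_of(n,c)
        print(n,c,[( [round(float(x)) for x in d['xyz']],round(d['confidence'],2)) for d in r[:2]])
print(env.state()['t'])
E
```

```text
pics
{'t': 0.0, 'joints': [-1.411, 0.492, 1.559, 0.0, 1.092, -0.106], 'qvel': [-0.002, -0.001, -0.0, -0.0, 0.0, 0.002], 'tau': [-0.002, -61.266, -25.818, 0.069, 0.048, -0.0], 'eef_pos': [164.165, -602.809, 214.067], 'tcp_rot': [-3.141, -0.0, 0.266], 'ft_force': [-0.415, 0.049, -0.017], 'moment': [-0.002, 0.021, -0.042], 'opening': 0.9997768873287621}
red_front top [([457, 7, 35], 0.93)]
red_front side [([458, 7, 37], 0.58)]
red_chest top [([590, 10, 4], 0.55)]
red_chest side [([585, 8, 3], 0.6)]
grey_front top [([401, 256, 36], 0.81)]
grey_front side [([402, 258, 35], 0.66)]
grey_chest top [([546, 257, -2], 0.9), ([404, 491, 13], 0.72)]
grey_chest side [([552, 253, 2], 0.7)]
lid_hinge top [([604, -283, 52], 0.95)]
lid_hinge side [([600, -282, 49], 0.81)]
lid_edge top [([551, -276, 172], 0.64)]
lid_edge side [([554, -275, 167], 0.45)]
parts_case top [([540, -270, -1], 0.87)]
parts_case side [([540, -270, -2], 0.91)]
nozzle_mid top [([642, -4, 77], 0.59)]
nozzle_mid side [([797, -99, 10], 0.71), ([636, -3, 83], 0.55)]
paste_mid top [([574, 254, 96], 0.5)]
paste_mid side [([572, 254, 91], 0.55)]
can_a_mid top [([566, 461, 87], 0.78), ([540, -271, -1], 0.65)]
can_a_mid side [([564, 455, 80], 0.58)]
can_b_mid top [([560, -450, 88], 0.87)]
can_b_mid side [([565, -450, 83], 0.58)]
hammer_mid top [([404, 492, 15], 0.64)]
hammer_mid side [([402, 486, 12], 0.95)]
brush_mid top [([389, -448, 12], 0.79)]
brush_mid side [([387, -447, 11], 0.77)]
clamp_mid top [([799, -99, 8], 0.63)]
clamp_mid side [([800, -98, 8], 0.69)]
1.5
```

View pics/top0.png

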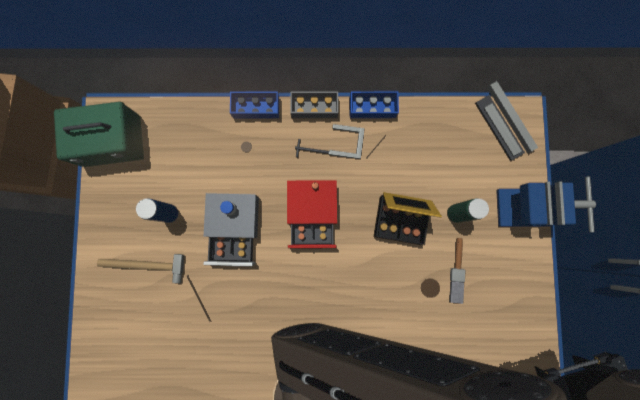

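View pics/side0.png

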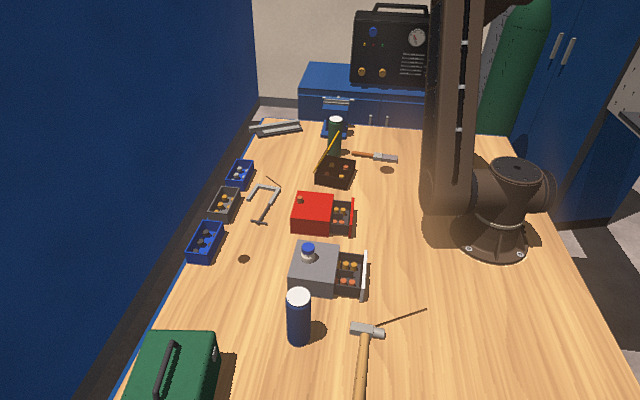

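The top view (up is +x, left is +y) shows the red drawer out about 60 mm at (312,240) and the yellow lid leaning at about 62° at (412,203). The landmarks from both cameras agree. Next I'll measure the yaws.

```bash
cat > h.py <<'E'
import numpy as np, cv2
from cell import env
def ray(c,uv,z):
    m=env.camera_model(c); V=np.array(m['view']); R=V[:3,:3]; t=V[:3,3]
    o=-R.T@t; d=R.T@np.array([(uv[0]-m['cx'])/m['fx'],(uv[1]-m['cy'])/m['fy'],1.])
    return o+d*(z-o[2])/d[2]
def proj(c,p):
    m=env.camera_model(c); V=np.array(m['view']); q=V[:3,:3]@np.array(p)+V[:3,3]
    return np.array([m['fx']*q[0]/q[2]+m['cx'],m['fy']*q[1]/q[2]+m['cy']])
def st():
    s=env.state(); print('t',round(s['t'],2),'pos',np.round(s['eef_pos'],1),'rot',np.round(s['tcp_rot'],3),'F',np.round(s['ft_force'],1),'op',round(s['opening'],2),'q',np.round(s['joints'],2)); return s
E
python3 - <<'E'
from h import *
im=env.read_camera('top'); 
cv2.imwrite('pics/topcrop.png',cv2.resize(im[170:280,190:450,::-1],None,fx=3,fy=3,interpolation=cv2.INTER_CUBIC))
for n,z in [('red_chest',70),('red_front',65),('grey_chest',70),('parts_case',50),('case_lid',None)]:
    r=env.masks_of(n,'top')
    for d in r[:2]:
        mk=d['region'].astype(np.uint8); ct=max(cv2.findContours(mk,0,2)[0],key=cv2.contourArea)
        b=cv2.boxPoints(cv2.minAreaRect(ct))
        print(n,round(d['confidence'],2),b.round(1).tolist(), None if z is None else np.array([ray('top',p,z)[:2] for p in b]).round().tolist())
E
```

```text
red_chest 0.56 [[286.0, 180.0], [337.0, 180.0], [337.0, 249.0], [286.0, 249.0]] [[658.0, 86.0], [658.0, -68.0], [451.0, -66.0], [452.0, 85.0]]
red_chest 0.37 [[220.0, 201.0], [235.0, 201.0], [235.0, 214.0], [220.0, 214.0]] [[595.0, 283.0], [595.0, 238.0], [556.0, 238.0], [556.0, 282.0]]
red_front 0.73 [[288.0, 224.0], [336.0, 224.0], [336.0, 249.0], [288.0, 249.0]] [[526.0, 79.0], [525.0, -64.0], [451.0, -64.0], [451.0, 79.0]]
grey_chest 0.65 [[204.0, 194.0], [257.0, 194.0], [257.0, 264.0], [204.0, 264.0]] [[616.0, 332.0], [616.0, 173.0], [408.0, 170.0], [408.0, 326.0]]
parts_case 0.79 [[372.6000061035156, 236.3000030517578], [380.3999938964844, 191.3000030517578], [442.3999938964844, 202.10000610351562], [434.6000061035156, 247.10000610351562]] [[489.0, -176.0], [626.0, -202.0], [592.0, -391.0], [456.0, -362.0]]
case_lid 0.63 [[381.5, 207.8000030517578], [384.20001220703125, 191.5], [442.5, 201.1999969482422], [439.79998779296875, 217.5]] None
```

View pics/topcrop.png

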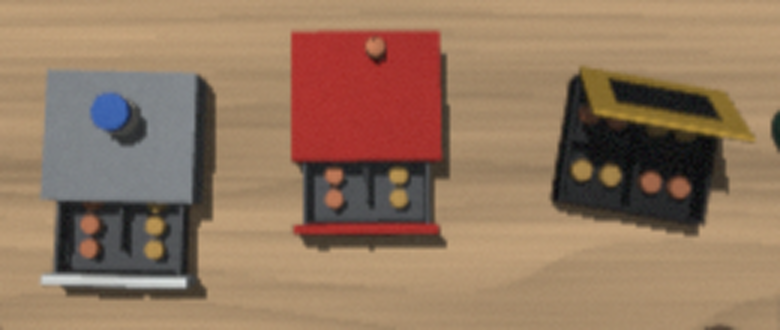

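```bash
python3 - <<'E'
from h import *
V=np.array(env.camera_model('top')['view']);print('top cam',-V[:3,:3].T@V[:3,3])
V=np.array(env.camera_model('side')['view']);print('side cam',-V[:3,:3].T@V[:3,3])
im=env.read_camera('side')
out=cv2.resize(im[110:200,290:400,::-1],None,fx=7,fy=6.5,interpolation=cv2.INTER_CUBIC)
cv2.imwrite('pics/sidecrop.png',out)
yaw=-0.19; X=np.array([np.cos(yaw),np.sin(yaw),0]);Y=np.array([-np.sin(yaw),np.cos(yaw),0]);Z=np.array([0,0,1.])
H=np.array([602,-283,50.])
it=env.read_camera('top')[170:280,330:450,::-1]
it=cv2.resize(it,None,fx=6,fy=5.4,interpolation=cv2.INTER_CUBIC)
for th,col in [(1.09,(0,255,0)),]:
    P=[H+Y*s*75+r*(-X*np.cos(th)+Z*np.sin(th))+n*(X*np.sin(th)+Z*np.cos(th)) for r,s,n in [(0,1,9),(0,-1,9),(130,-1,9),(130,1,9)]]
    for c,im2,o,f in [('top',it,(330,170),(6,5.4)),('side',out,(290,110),(7,6.5))]:
        q=np.array([(proj(c,p)-o)*f for p in P]).astype(int); cv2.polylines(im2,[q],True,col,1)
cv2.imwrite('pics/ov_t.png',it); cv2.imwrite('pics/ov_s.png',out)
E
```

```text
top cam [ 472.60467747    1.74584733 1197.90532457]
side cam [468.42328079 992.3234102  876.18223598]
```

View pics/ov_t.png

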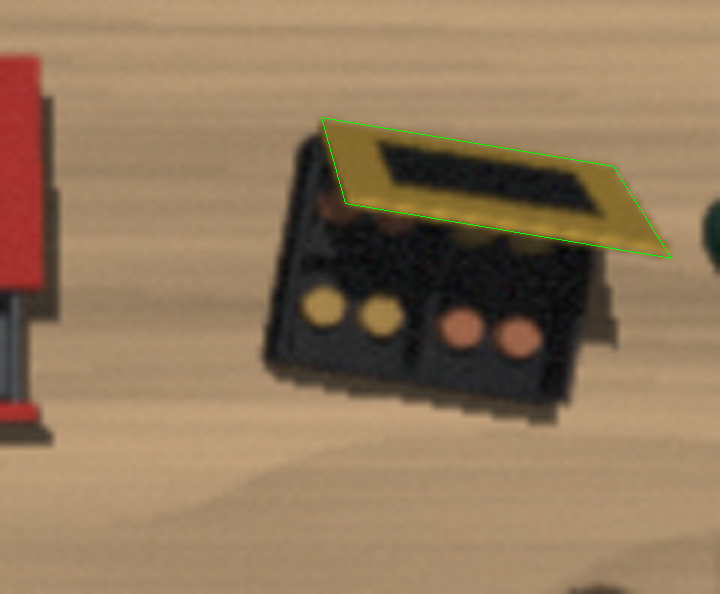

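View pics/ov_s.png

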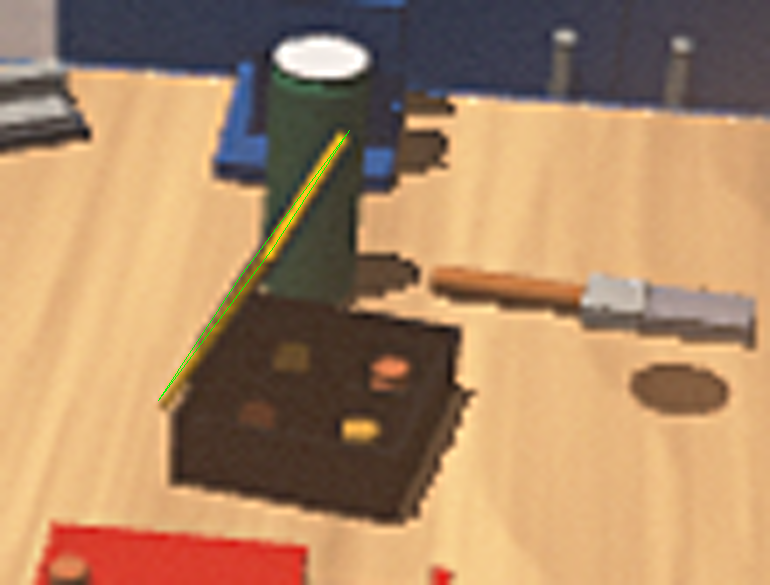

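The overlay fits: hinge at (602,-283,50), case yaw -0.19, lid at 1.09 rad. The black patch is on the lid's outer face. The red chest's yaw is about 0, with its front at x≈455. I'll square the tool, shut the fingers and go to the red front first.

```bash
python3 -m pendant '[0,0,0,0.0425,1, 0,0,0,0.0422,1, 0.13,-0.075,0,0,1, 0.13,-0.075,0,0,1, 0.13,-0.075,0,0,1, 0.13,-0.075,0,0,1, 0.13,-0.075,0,0,1, 0,-0.14,0,0,1, 0,-0.14,0,0,1, 0,-0.14,0,0,1]'; python3 -c "
from h import *
st()"
```

```text
t: 3.15
eef_pos: [424.2, -283.3, 214.6]
tcp_rot: [3.141, -0.0, -0.0]
ft_force: [0.7, -0.2, -0.5]
opening: 0.026
t 3.15 pos [ 424.2 -283.3  214.6] rot [ 3.141 -0.    -0.   ] F [ 0.7 -0.2 -0.5] op 0.03 q [-0.72  0.33  1.84  0.    0.98  0.85]
```

```bash
python3 -m pendant '[0,-0.146,0,0,1, 0,-0.146,0,0,1, 0,-0.146,0,0,1, 0,-0.146,0,0,1, 0,-0.146,0,0,1, 0,0,0.1,0,1, 0,0,0.1,0,1, 0,0,0.1,0,1, 0,0,0,0,1]'; python3 - <<'E'
from h import *
st()
for c in ['top','side']:
    im=env.read_camera(c); cv2.imwrite(f'pics/{c}1.png',im[:,:,::-1])
cv2.imwrite('pics/w1.png',env.read_camera('wrist')[:,:,::-1])
E
```

```text
t: 4.28
eef_pos: [423.3, 7.0, 93.1]
tcp_rot: [-3.141, 0.005, -0.0]
ft_force: [-0.1, 0.1, -0.1]
opening: 0.006
t 4.28 pos [423.3   7.   93.1] rot [-3.141  0.005 -0.   ] F [-0.1  0.1 -0.1] op 0.01 q [-0.14  0.41  2.16 -0.    0.57  1.43]
```

View pics/side1.png

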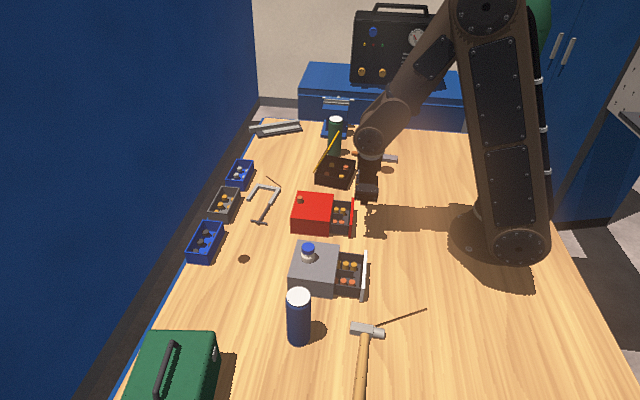

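View pics/w1.png

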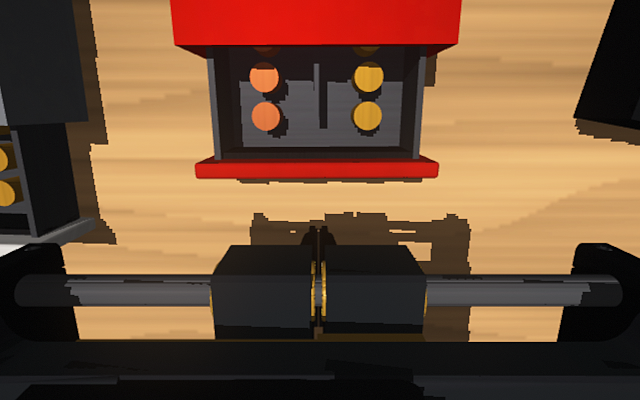

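```bash
python3 -m pendant '[0,0,0.075,0,1, 0,0,0.07,0,1, 0,0,0,0,1, 0.02,0,0,0,1, 0.02,0,0,0,1, 0.02,0,0,0,1, 0.02,0,0,0,1]'; python3 -m pendant '[0.02,0,0,0,1, 0.02,0,0,0,1, 0.02,0,0,0,1, 0.02,0,0,0,1]'
```

```text
t: 5.3
eef_pos: [456.9, 6.9, 37.0]
tcp_rot: [3.141, -0.0, -0.0]
ft_force: [-1.4, 1.3, 1.1]
opening: 0.005
t: 5.8
eef_pos: [488.9, 6.9, 36.6]
tcp_rot: [3.142, 0.0, -0.0]
ft_force: [-1.5, 1.8, 1.5]
opening: 0.005
```

```bash
python3 -m pendant '[0.01,0,0,0,1, 0.01,0,0,0,1, 0.01,0,0,0,1, 0,0,0,0,1]'; python3 -m pendant '[0.005,0,0,0,1, 0.005,0,0,0,1]'; python3 -m pendant '[0.005,0,0,0,1]'
```

```text
t: 6.3
eef_pos: [500.9, 6.8, 36.6]
tcp_rot: [3.141, -0.001, -0.0]
ft_force: [0.1, 0.7, -0.3]
opening: 0.002
t: 6.55
eef_pos: [504.3, 6.8, 36.6]
tcp_rot: [3.142, 0.0, -0.0]
ft_force: [-1.7, 0.2, -1.2]
opening: 0.004
t: 6.68
eef_pos: [506.5, 6.8, 36.6]
tcp_rot: [3.141, 0.0, -0.0]
ft_force: [-1.7, 0.9, 1.0]
opening: 0.005
```

```bash
python3 -m pendant '[0.004,0,0,0,1, 0,0,0,0,1]'; python3 -m pendant '[0.004,0,0,0,1, 0,0,0,0,1]'; python3 - <<'E'
from h import *
st()
cv2.imwrite('pics/w2.png',env.read_camera('wrist')[:,:,::-1])
E
```

```text
t: 6.92
eef_pos: [507.2, 6.8, 36.6]
tcp_rot: [-3.142, 0.002, -0.0]
ft_force: [-5.5, -1.0, 3.4]
opening: 0.003
t: 7.18
eef_pos: [507.2, 6.8, 36.5]
tcp_rot: [-3.141, 0.005, -0.0]
ft_force: [-13.3, -3.5, 8.6]
opening: 0.002
t 7.17 pos [507.2   6.8  36.5] rot [-3.141  0.005 -0.   ] F [-13.3  -3.5   8.6] op 0.0 q [-0.12  0.6   2.   -0.    0.55  1.46]
```

View pics/w2.png

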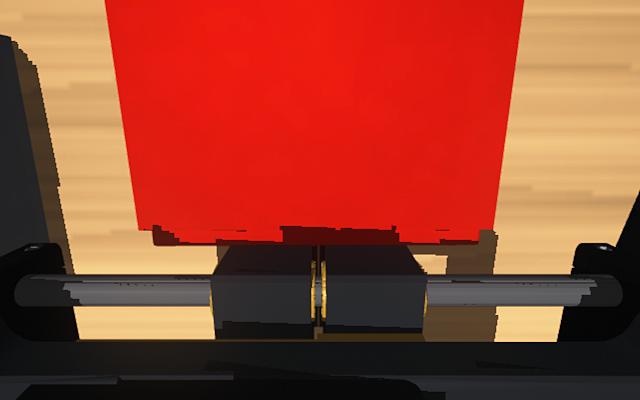

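The drawer hit its stop at TCP x=507, putting the face at 517 against the expected 518, with the force rising to 13 N. The wrist picture shows the front level with the chest at row 240. I'll back off and go to the lid.

```bash
python3 -m pendant '[-0.035,0,0,0,1, -0.035,0,0,0,1, 0,0,-0.15,0,1, 0,0,-0.15,0,1, 0,0,-0.15,0,1, 0,0,0,0.03,1, 0,0,0,0.0305,1, 0.08,0.109,0,0,1, 0.08,0.109,0,0,1, 0.08,0.109,0,0,1]';  python3 -m pendant '[0.08,0.109,0,0,1, 0.08,0.109,0,0,1, 0.08,0.109,0,0,1, 0,0,0,0,1]'; python3 - <<'E'
from h import *
s=st()
for c in ['side','top','wrist']:
    cv2.imwrite(f'pics/{c}3.png',env.read_camera(c)[:,:,::-1])
for n in ['red_front','lid_edge','lid_hinge','red_chest','nozzle_mid']:
  for c in ['top','side','wrist']:
    print(n,c,[( [round(float(x)) for x in d['xyz']],round(d['confidence'],2)) for d in env.landmark_of(n,c)[:1]])
E
```

```text
t: 8.48
eef_pos: [551.3, -141.2, 216.6]
tcp_rot: [3.142, -0.001, -0.19]
ft_force: [1.0, 1.3, 0.7]
opening: 0.007
t: 8.98
eef_pos: [620.7, -289.3, 215.3]
tcp_rot: [3.141, 0.0, -0.193]
ft_force: [0.4, 0.5, 0.2]
opening: 0.003
t 8.97 pos [ 620.7 -289.3  215.3] rot [ 3.141  0.    -0.193] F [0.4 0.5 0.2] op 0.0 q [-0.53  0.58  1.4  -0.    1.17  1.23]
red_front top [([520, 8, 36], 0.62)]
red_front side [([518, 9, 35], 0.46)]
red_front wrist [([520, 5, 39], 0.58)]
lid_edge top [([554, -277, 171], 0.88)]
lid_edge side [([540, -274, -1], 0.7)]
lid_edge wrist [([638, 2, 82], 0.62)]
lid_hinge top [([602, -284, 51], 0.59)]
lid_hinge side [([601, -281, 49], 0.82)]
lid_hinge wrist [([607, -280, 47], 0.82)]
red_chest top [([591, 8, 1], 0.93)]
red_chest side [([589, 8, 1], 0.66)]
red_chest wrist [([591, 5, -1], 0.69)]
nozzle_mid top [([641, -5, 77], 0.43)]
nozzle_mid side [([636, -3, 81], 0.41)]
nozzle_mid wrist [([637, 1, 82], 0.62)]
```

View pics/side3.png

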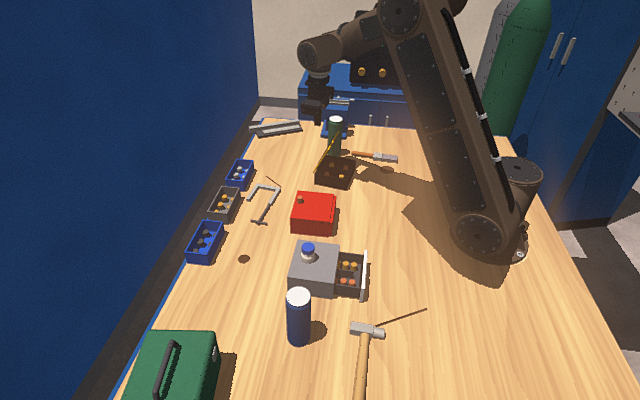

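View pics/wrist3.png

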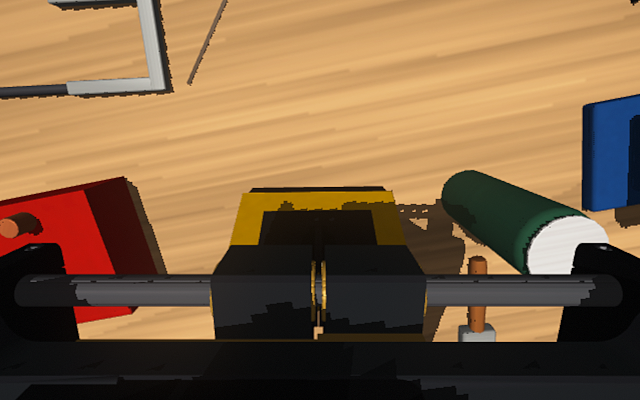

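```bash
python3 -m pendant '[0,0,0.095,0,1, 0,0,0.092,0,1, 0,0,0,0,1, -0.04,0,0,0,1, -0.04,0,0,0,1, -0.04,0,0,0,1, 0,0,0,0,1]';  python3 -m pendant '[-0.024,0,0.013,0,1, -0.024,0,0.013,0,1, -0.017,0,0.014,0,1, -0.017,0,0.014,0,1, 0,0,0,0,1]'; python3 - <<'E'
from h import *
s=st()
for c in ['side','top']:
    cv2.imwrite(f'pics/{c}4.png',env.read_camera(c)[:,:,::-1])
cv2.imwrite('pics/side4c.png',cv2.resize(env.read_camera('side')[90:200,270:410,::-1],None,fx=5,fy=5))
E
```

```text
t: 10.75
eef_pos: [573.7, -277.6, 143.8]
tcp_rot: [3.141, -0.002, -0.191]
ft_force: [0.1, 0.4, -0.4]
opening: 0.003
t: 11.38
eef_pos: [540.6, -270.8, 119.6]
tcp_rot: [-3.141, 0.001, -0.191]
ft_force: [-0.3, -0.8, -0.3]
opening: 0.006
t 11.38 pos [ 540.6 -270.8  119.6] rot [-3.141e+00  1.000e-03 -1.910e-01] F [-0.3 -0.8 -0.3] op 0.01 q [-0.57  0.57  1.71 -0.    0.87  1.19]
```

View pics/side4c.png

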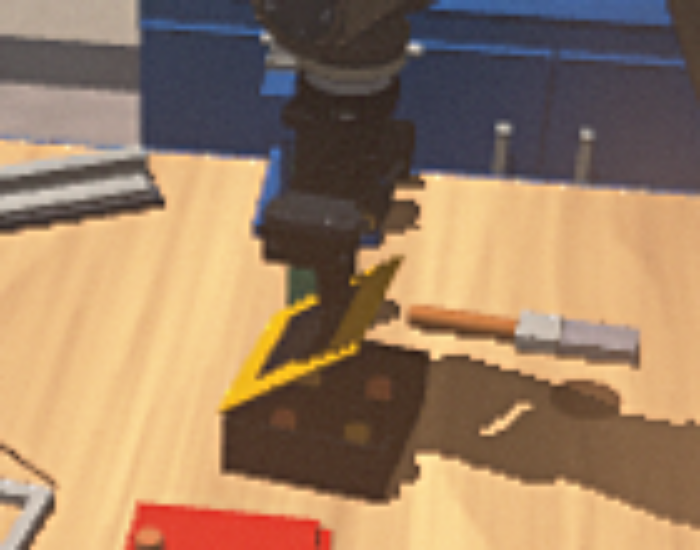

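The lid (edge at about (380,300) in the crop) is down to about 40°, with the fingertip on its outer face. I'll carry on along the arc.

```bash
python3 -m pendant '[-0.014,0,0.017,0,1, -0.013,0,0.017,0,1, -0.011,0,0.019,0,1, -0.01,0,0.019,0,1, -0.007,0,0.02,0,1, -0.007,0,0.02,0,1, 0,0,0,0,1]';  python3 -m pendant '[-0.004,0,0.02,0,1, -0.003,0,0.017,0,1, 0,0,0,0,1]'; python3 -m pendant '[0,0,0.005,0,1, 0,0,0,0,1]'
```

```text
t: 12.4
eef_pos: [516.5, -266.2, 74.7]
tcp_rot: [-3.141, 0.001, -0.19]
ft_force: [-0.5, 0.2, -0.2]
opening: 0.004
t: 12.78
eef_pos: [513.8, -265.7, 60.0]
tcp_rot: [-3.141, 0.001, -0.19]
ft_force: [-0.6, -0.2, -0.3]
opening: 0.004
t: 13.02
eef_pos: [514.2, -265.9, 59.3]
tcp_rot: [3.141, -0.0, -0.19]
ft_force: [-2.0, 1.7, 6.6]
opening: 0.009
```

```bash
python3 -m pendant '[0,0,0.004,0,1, 0,0,0,0,1]'; python3 -m pendant '[0,0,0.004,0,1, 0,0,0,0,1]'
```

```text
t: 13.28
eef_pos: [514.3, -265.9, 59.0]
tcp_rot: [3.141, -0.001, -0.19]
ft_force: [-6.2, 3.2, 22.5]
opening: 0.008
t: 13.52
eef_pos: [514.3, -266.0, 58.8]
tcp_rot: [3.141, -0.002, -0.19]
ft_force: [-9.6, 7.0, 38.1]
opening: 0.007
```

```bash
python3 -m pendant '[0,0,-0.02,0,1, 0,0,-0.05,0,1, 0,0,-0.14,0,1, 0,0,-0.14,0,1, 0,0,-0.14,0,1, -0.14,0,0,0,1, -0.1,0,0,0,1, 0,0.12,0,0,1, 0,0.12,0,0,1, 0,0,0,0,1]'; python3 - <<'E'
from h import *
s=st()
a=env.read_camera('side');b=env.read_camera('top')
cv2.imwrite('pics/side5.png',np.hstack([cv2.resize(a[110:260,280:400,::-1],(400,500)),cv2.resize(b[170:280,190:450,::-1],(400,500))]))
cv2.imwrite('pics/top5.png',b[:,:,::-1])
for n in ['red_front','red_chest','grey_front','lid_edge','lid_hinge','nozzle_mid','paste_mid','can_a_mid','can_b_mid','hammer_mid','brush_mid','clamp_mid']:
  for c in ['top','side']:
    print(n,c,[( [round(float(x)) for x in d['xyz']],round(d['confidence'],2)) for d in env.landmark_of(n,c)[:1]])
E
```

```text
t: 14.78
eef_pos: [401.0, -344.3, 251.2]
tcp_rot: [3.141, -0.0, -0.193]
ft_force: [1.2, 1.2, -0.5]
opening: 0.006
t 14.78 pos [ 401.  -344.3  251.2] rot [ 3.141 -0.    -0.193] F [ 1.2  1.2 -0.5] op 0.01 q [-0.83  0.32  1.75 -0.    1.08  0.93]
red_front top [([519, 5, 34], 0.51)]
red_front side [([519, 8, 36], 0.48)]
red_chest top [([588, 10, 0], 0.93)]
red_chest side [([586, 7, -2], 0.98)]
grey_front top [([399, 254, 36], 0.58)]
grey_front side [([401, 260, 37], 0.81)]
lid_edge top [([472, -262, 60], 0.78)]
lid_edge side [([476, -261, 57], 0.74)]
lid_hinge top [([603, -282, 50], 0.89)]
lid_hinge side [([605, -281, 49], 0.91)]
nozzle_mid top [([641, -4, 81], 0.37)]
nozzle_mid side [([636, -1, 83], 0.47)]
paste_mid top [([574, 252, 93], 0.57)]
paste_mid side [([574, 253, 96], 0.8)]
can_a_mid top [([566, 463, 84], 0.85)]
can_a_mid side [([564, 455, 82], 0.65)]
can_b_mid top [([560, -451, 85], 0.61)]
can_b_mid side [([564, -452, 83], 0.57)]
hammer_mid top [([402, 491, 13], 0.89)]
hammer_mid side [([398, 488, 12], 0.82)]
brush_mid top []
brush_mid side [([387, -447, 11], 0.61)]
clamp_mid top [([799, -103, 10], 0.97)]
clamp_mid side [([796, -97, 7], 0.89)]
```

View pics/side5.png

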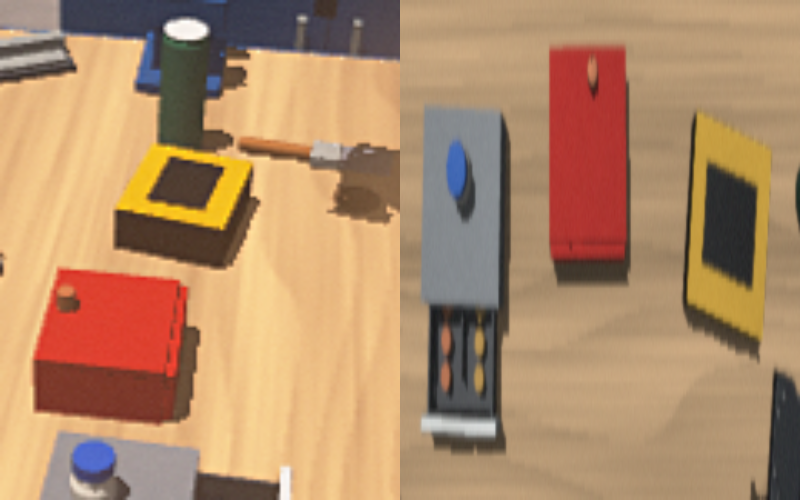

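View pics/top5.png

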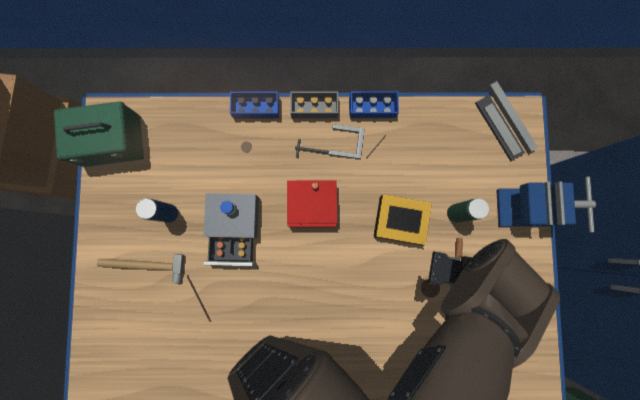

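The pictures show the drawer front level with the chest (about 140 mm overall depth), the lid flat on the case, and everything else where it was. I'll hand the job in.

```bash
python3 -c "
from cell import env
print(env.job_done(), env.state()['t'])"
```

```text
the job is handed in; nothing more can be done
the job is handed in; nothing more can be done
```

The red drawer and the black case's lid are both shut, in the order asked, and the job was handed in at about 16 s.

- **Drawer:** I pushed it with the closed fingertips on its outer face until it met the stop. Its face ended at x≈517–519 mm, where the shut position is 518, and the force had risen to 13 N.
- **Lid:** I swept it down from behind on its outer face only, from about 62° open to flat. Its edge is now at z≈57–60 mm, where flat is 59. It was pressed down to confirm, with about 38 N on the fingertip.
- **Everything else:** The grey drawer front and the loose items measured within a few mm of where they started, which is inside the detector's error. The arm was clear of everything at hand-in.
- **Failed or disagreeing checks:** The top camera could not find the brush at the end because the arm hid it, but the side camera saw it unmoved. Halfway through, two lid-edge detections (side and wrist cameras) were plainly wrong, and I ignored them.

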